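# Slide the relay carrier into its notches and bolt it

### The job

With the gripper's fingertips, push the relay carrier along its runners in the panel chassis until you feel it drop into the locating notches and it lies flat in them. Then push the bolt by its upright tab fully home, over the carrier's front lip, and take the hand away. Only push: do not pinch or lift the carrier, and leave the other things on the bench and on the ducts where they are.

Things in the scene. Friction and masses are not known exactly. Their poses are not given: they have to be found in the camera images.
- chassis: fixed panel chassis: steel tray 310 (x) x 440 (y) x 6 mm; place and yaw vary. Origin: centre of its underside, on the bench; z up. Two runners along its y, at x = -86 and 86 mm, tops 36 mm above the bench, guide lips beside them 52 mm high; 140 mm between them is free down to the tray. Grey ducts 60 mm high outside, x 109 to 151 mm on both sides. Bolt bracket at its +y end
- home (a point): where the carrier's origin lies once dropped in its notches: a point of the chassis at its y = 50 mm, 28 mm above the bench; axes as the chassis. The runners' notches are 8 mm deep and 18 mm long; the carrier's four 12 mm feet fall into them all at once, only here, with 3 mm of play along y either way
- carrier: loose relay carrier on the runners, 0.5 to 0.95 kg: plate 192 (x) x 150 (y) x 4 mm with eight relays, 51 mm high. Origin: its centre, level with its feet's undersides, 36 mm above the bench while sliding, 28 mm when dropped. Axes as the chassis; it goes towards +y, from 70 to 170 mm short of home. Sliding takes about 2 to 8 N; once dropped, the notch walls stop it. Front (+y) lip free of relays
- push_face (a point): middle of the outer (-y) face of the upright flange on the carrier's trailing edge, the face to push: 110 mm wide (x), 75 mm behind the carrier's origin, from 14 mm below this point (underside of the plate) to 14 mm above. This point is 60 mm above the bench while sliding, 52 mm when dropped. Behind it, between the runners, the space is free
- bolt (a joint): travel of the flat steel bolt (30 mm wide, 8 mm thick, underside 44 mm above the bench) that slides to the chassis's -y: 0 open, 0.042 m fully home at its stop, where it reaches 22 mm over the dropped carrier's front lip, 2 mm clear above it. Starts at 0 to 0.006. A carrier not dropped blocks it. Takes 2 to 3 N, stays where left
- bolt_tab (a point): middle of the outer (+y) face of the bolt's upright steel tab, the face to push towards the chassis's -y: 26 mm wide (x), tab 8 mm thick (y), from 52 to 84 mm above the bench; this point is 68 mm above the bench. The bracket under and beside it (60 mm wide, chassis y 150 to 205 mm) is 56 mm high: keep fingertips above 58 mm there
- spare_relay: a bystander: loose relay module, 18 x 50 x 26 mm, grey with a white top, lying on the duct on the chassis's -x side; origin at its underside
- terminals: a bystander: strip of six terminal blocks, 26 x 54 x 20 mm, on the duct on the chassis's +x side; origin at its underside
- meter: a bystander: green hand multimeter lying on the bench, 85 x 165 x 43 mm; origin at its underside
- display: a bystander: grey operator display lying on its back on the bench, 125 x 85 x 42 mm; origin at its underside
- driver: a bystander: red-handled screwdriver lying on the bench; origin at its underside
- stripper: a bystander: red-handled wire stripper lying on the bench, about 210 x 45 x 16 mm; origin at its underside
- actuator: a bystander: red and grey valve actuator standing on the bench, about 215 x 100 x 100 mm; origin at its underside
Not all that is in view belongs to the job. What is shaped like the carrier but red is not meant.

How it is judged (in metres and radians):
On the way, in this order (a step that is already met when the one before it is completed fails the run):
1. the carrier has dropped flat into its notches (y of carrier in the frame of home between -0.006 and 0.006 m and z of carrier in the frame of home below 0.0025 m and angle between carrier's own z axis and vertical below 0.025 rad), for 0.2 s.
2. the bolt is pushed home over the carrier's lip (all of step 1 and value of joint bolt above 0.036 m), for 0.2 s.
At the end, for the whole second after the job is handed in: the carrier lies at rest in its notches (origin within 6 mm along the runners and less than 2.5 mm above the home point, tilted under 0.025 rad) and the bolt is at least 36 of its 42 mm home (all of step 2 and linear speed of carrier below 0.01 m/s); the robot touches nothing.
It fails at once if the carrier is lifted more than 14 mm off its runners or tipped more than 0.2 rad (height (world z) of carrier above 0.05 m or angle between carrier's own z axis and vertical above 0.2 rad).
It fails at once if another thing on the bench or the ducts is moved more than 30 mm (distance of any of spare_relay, terminals, meter, display, driver, stripper, actuator from where it was at the start of the episode above 0.03 m).
It also fails if it takes over 48 s, if anything falls off the work surface, if the arm or the gripper's body presses on something with over 40 N, if the wrist force passes 120 N, or if a joint passes its speed limit or range.

### The arm

A 6-joint arm with a two-finger parallel gripper is mounted at the origin on the work surface. World frame = base frame: x ahead of the robot, y to its left, z up, the work surface at z = 0. Lengths are in mm, angles in rad, forces in N, time in s.
With the tool pointing down it reaches from about 275 to 750 mm from the base axis. Payload 10.2 kg.
Tool frame: the origin (TCP) lies at the very end of the fingers, on their centre line; the grasp point (between the pads) lies 19 mm behind it; z points along the fingers, y is the line along which they close (so a half turn about z gives the same grasp; the last joint's range is limited). The gripper opens to 85 mm and grips with 20 to 120 N. Pads are 22 mm wide; open, the fingers measure 114 mm over their backs; the gripper's body (76 mm by 85 mm) begins 54 mm behind the grasp point. The pads swing forward as they close: fully open they stand 13 mm farther back than shut.
Start: joints at [-1.45, 0.313, 1.498, -0, 1.331, -0.223], TCP at [176.948, -494.288, 231.294] pointing down, gripper open.
Joint ranges: [-2.94, 2.94], [-0.97, 2.17], [0.19, 2.56], [-1.23, 4.37], [0.02, 3.11], [-2.88, 2.88]. Speed limits (rad/s): [2.39, 2.39, 3.01, 3.14, 3.14, 3.14].

### API

Orientations are given as a unit quaternion [w, x, y, z].
In Python, from rig import telemetry, optics, ctrl gives the robot as it stands.
- The arm moves only by the tool servo_tool, never from a script. Its argument "deltas" is a list of rows, each a list of 3 entries, a list of its own where there are three numbers: the shift along the tool's x, y, z in units of 20 cm (1.0 is 20 cm), then the turn, a rotation vector about the tool's x, y, z in units of 90 degrees (1.0 is 90 degrees), then the opening, from 0 (shut) to 1 (fully open). A call has 1 to 8 rows; each row shifts and turns the commanded pose from where the row before left it, along the tool's axes as they then stand; what a row does not reach is not made up. A row lasts 1/10 s, in which the tool goes at most 50 mm and 8.59 degrees, less where a joint would pass 70% of its speed; a pose out of reach is approached as far as the arm can. A call with a number of a shift or a turn outside -1 to 1 is refused whole. A call with a gripper value outside its range is refused whole. The fingers move at their own pace and stop on an object; "squeeze" is the grip in N (left out, the last holds). Time passes only in rows, so rows that do not move let the fingers close. It gives the time, the measured TCP pose, the force, the opening and the grip force at its end, in the units of the state.
- telemetry.sense(): the state, without advancing time (a new reading comes with each control period).
- optics.capture(name): name is "side" or "top"; returns the picture (420x560x3 uint8, blue, green, red); there is no depth.
- optics.camera_model(name): a dict with "vfov" (degrees; the focal length in pixels is half the picture's height over the tangent of half this angle, whatever the lens; pixels are square), "cx", "cy" (the principal point, pixels), "R" (3x3) and "t" (3): a world point X has camera coordinates R X + t. Camera axes: x right, y down, z forward; pixel columns grow to the right and rows downward; lengths in mm; the calibration is good to about 2 mm. A picture is of the moment at which its call begins. camera_model takes no time and is no camera call.
- ctrl.finish_job(): hands the job in; it is judged then, once.
The state is a dict: "time_s": time; "joints": joint angles; "dq": joint speeds; "tau": joint torques, N m; "eef_pos": TCP position; "ee_rot": TCP orientation; "force": force on the tool from outside, world axes, zero at the start; "wrist_torque": the same for the moment, N m; "grip_width": opening from 0.0 (shut) to 1.0 (fully open); "grip_force": force on a finger pad.
Only numpy, scipy, OpenCV 4.12 (cv2) and the standard library are available. Lean on these libraries where they do the work, as an engineer would, in place of code of your own. Each camera call takes 0.05 s, during which the arm holds its last target. There are 200 camera calls.

## Working session

There is one attempt and no reset: what is moved stays moved. The work goes in short steps, Python scripts to look and compute and a tool call to move; the robot and the scene stay as the last step left them, time stands still between calls to the robot, and variables do not carry over. Pictures are saved under pics/ and viewed, at most 10 in all, crops included, and the job is handed in when it is done.

Besides the shell and the picture viewer there is one more tool, called after "Call:" in YAML: its name, and indented under it one key for each argument. servo_tool: Moves the arm, as the interface text tells. Its arguments: {"type":"object","properties":{"deltas":{"type":"array"},"squeeze":{"type":"number"}},"required":["deltas"]}

```bash
mkdir -p pics
python3 - <<'E'
from rig import telemetry, optics
import cv2
for n in("top","side"):
    cv2.imwrite(f"pics/{n}0.png",optics.capture(n)); print(n,optics.camera_model(n))
print(telemetry.sense())
E
```

```text
top {'vfov': 45.06417178130567, 'cx': 267.9021736401838, 'cy': 209.68227588414197, 'R': array([[ 0.0700799 , -0.99752166,  0.00627231],
       [-0.97319072, -0.06974866, -0.21916876],
       [ 0.21906307,  0.00925517, -0.9756668 ]]), 't': array([ -32.93225484,  497.4255322 , 1408.09996409])}
side {'vfov': 51.907995263054886, 'cx': 286.40498678996306, 'cy': 213.4820435040807, 'R': array([[ 0.99945866, -0.03000664, -0.01349049],
       [-0.03105358, -0.72498993, -0.68805906],
       [ 0.01086587,  0.68810551, -0.72552928]]), 't': array([-466.11308441,   83.9570784 , 1640.79679372])}
{'time_s': 0.1, 'joints': array([-1.45035910e+00,  3.13383698e-01,  1.49835224e+00,  1.79783301e-06,
        1.33101216e+00, -2.23380836e-01]), 'dq': array([ 7.86637210e-05, -1.11558570e-03, -1.60042389e-03,  1.08035259e-04,
        1.04962307e-03,  4.81510366e-04]), 'tau': array([ 3.13717195e-03, -4.12897038e+01, -2.60139245e+01, -1.85380768e-04,
        3.02675980e-03,  3.21943185e-05]), 'eef_pos': array([ 176.93932862, -494.04083031,  230.80094306]), 'ee_rot': array([-5.76909126e-04,  9.85259869e-01,  1.71063315e-01,  3.05950361e-05]), 'force': array([ 0.72079693, -0.57980937,  0.82607544]), 'wrist_torque': array([ 0.00785579,  0.03365236, -0.01781643]), 'grip_force': 0.0, 'grip_width': 1.000441461585334}
```

View pics/top0.png

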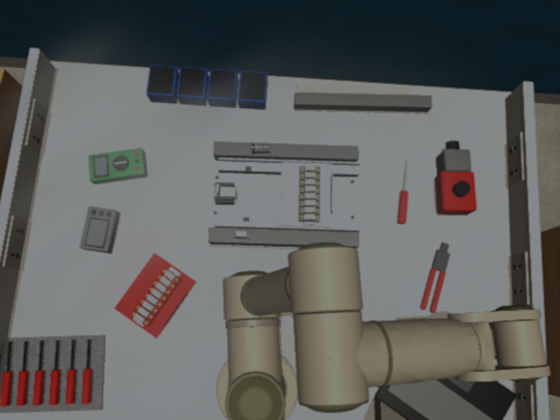

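View pics/side0.png

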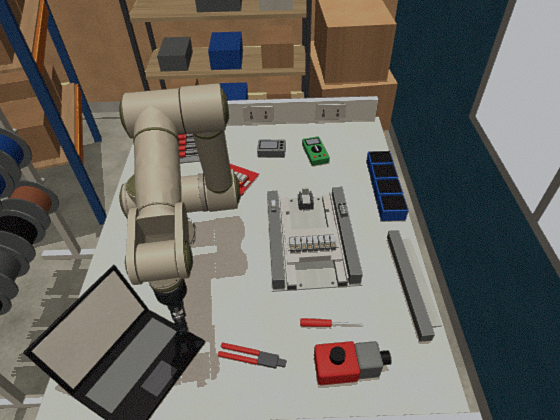

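The top view shows two possible carriers: a white one at (310,193) on the runners between the grey ducts (side view (312,243)), and a red look-alike at (155,295). I choose the white one. The bolt bracket is at (226,193), so chassis +y points left in the image, close to world +y. I'll check this in a close crop.

Run:
```python
import cv2
a=cv2.imread("pics/top0.png")[135:255,200:370]
cv2.imwrite("pics/topc.png",cv2.resize(a,None,fx=4.7,fy=4.7,interpolation=cv2.INTER_CUBIC))
a=cv2.imread("pics/side0.png")[175:295,255:375]
cv2.imwrite("pics/sidec.png",cv2.resize(a,None,fx=5,fy=5,interpolation=cv2.INTER_CUBIC))
```

```text
(no output)
```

View pics/topc.png

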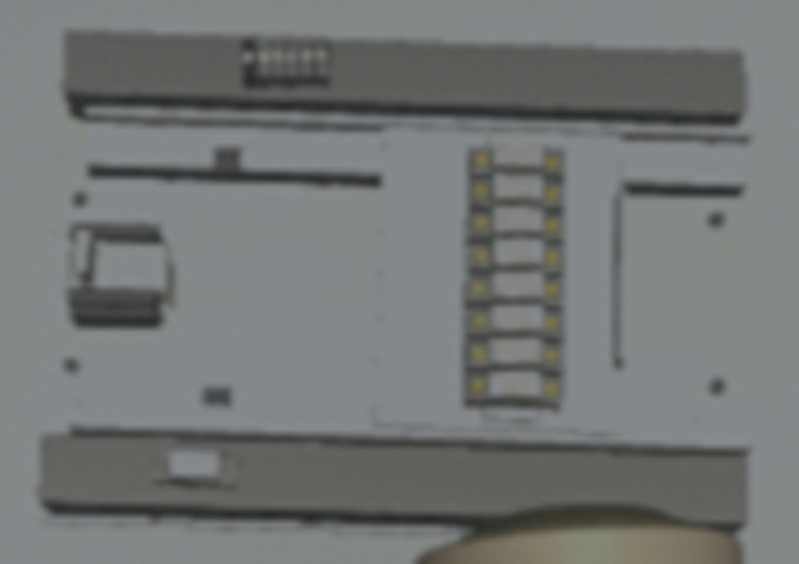

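View pics/sidec.png

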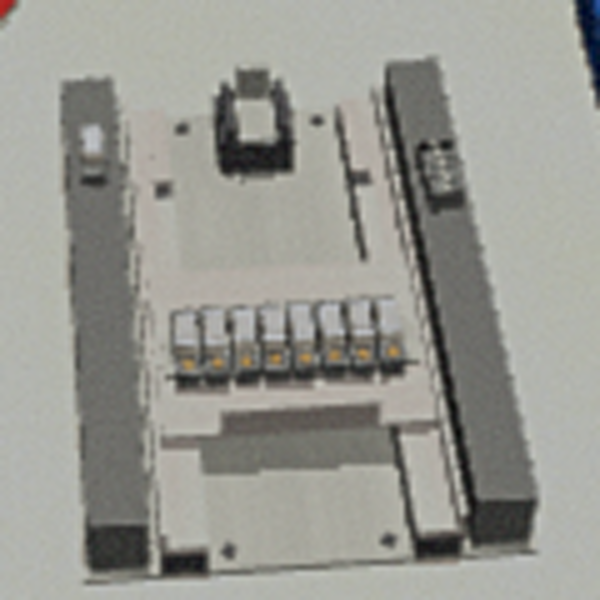

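The crops confirm the choice. The white carrier has eight relays, its flange faces -y (side crop (300,415), top crop (618,280)), and the bolt tab and bracket sit at the far +y end (top crop (85,255)). Next I'll fit the chassis pose from the duct corners.

```bash
cat > h.py <<'E'
import numpy as np
from rig import optics
M={n:optics.camera_model(n) for n in("top","side")}
def proj(n,X):
    m=M[n]; c=np.atleast_2d(X)@m["R"].T+m["t"]; f=210/np.tan(np.radians(m["vfov"]/2))
    return np.c_[m["cx"]+f*c[:,0]/c[:,2], m["cy"]+f*c[:,1]/c[:,2]]
def ray(n,p,z):
    m=M[n]; f=210/np.tan(np.radians(m["vfov"]/2))
    d=m["R"].T@np.array([(p[0]-m["cx"])/f,(p[1]-m["cy"])/f,1]); o=-m["R"].T@m["t"]
    return o+d*(z-o[2])/d[2]
def px(n,u,v): return np.array([200+u/4.7,135+v/4.7]) if n=="top" else np.array([255+u/5,175+v/5])
def w(P,X):
    c,s=np.cos(P[2]),np.sin(P[2]); X=np.asarray(X,float)
    return np.array([P[0]+c*X[0]-s*X[1],P[1]+s*X[0]+c*X[1],X[2]])
def inv(P,X):
    c,s=np.cos(P[2]),np.sin(P[2]); d=X[:2]-P[:2]; return np.array([c*d[0]+s*d[1],-s*d[0]+c*d[1]])
E
python3 - <<'E'
from h import *
from scipy.optimize import least_squares
np.set_printoptions(precision=1,suppress=True)
C=[("top",65,30,151,220,60),("top",745,50,151,-220,60),("top",68,95,109,220,60),("top",742,118,109,-220,60),
("top",40,435,-109,220,60),("top",748,452,-109,-220,60),("top",42,503,-151,220,60),
("side",85,525,-151,-220,60),("side",147,522,-109,-220,60),("side",470,502,109,-220,60),("side",535,497,151,-220,60),
("side",62,82,-151,220,60),("side",113,78,-109,220,60),("side",387,65,109,220,60),("side",438,58,151,220,60),
("side",85,580,-155,-220,6),("side",537,551,155,-220,6)]
r=lambda P:np.concatenate([proj(c[0],w(P,c[3:]))[0]-px(*c[:3]) for c in C])
s=least_squares(r,[500,0,0],x_scale=[100,100,1],loss="soft_l1"); P=s.x; print(P[:2],round(P[2],4)); print(r(P).reshape(-1,2))
np.save("P.npy",P)
for n,u,v,z,t in [("top",618,195,74,"flange top line"),("top",618,368,74,""),("side",222,412,74,"flange top"),("side",380,404,74,""),("side",222,437,46,"flange bot"),("side",382,430,46,""),
 ("side",162,445,46,"plate rear"),("side",438,428,46,""),("side",150,275,50,"plate front"),("side",395,266,50,""),("top",382,130,50,"pl front"),("top",376,420,50,""),
 ("side",237,70,84,"tab top"),("side",270,68,84,""),("top",80,230,84,"tab top"),("top",80,290,84,"")]:
    X=ray(n,px(n,u,v),z); print(n,t,X,"ch",inv(P,X))
E
```

```text
[552.3 -43.2] 0.0408
[[-1.9 -0.4]
 [ 1.5 -0.2]
 [-3.3 -0.8]
 [ 2.3 -1.2]
 [-1.4 -0.6]
 [ 1.9  0.4]
 [-2.7 -0.5]
 [-0.4  2. ]
 [-0.   1.8]
 [ 1.1  1.4]
 [ 0.7  1.6]
 [-1.  -1.3]
 [-0.7 -1.1]
 [-1.2 -1.7]
 [-1.  -0.9]
 [-1.   0.3]
 [-0.4 -0.1]]
top flange top line [ 605.8 -174.7   74. ] ch [  48.1 -133.6]
top  [ 496.7 -179.4   74. ] ch [ -61.1 -133.8]
side flange top [ 506.1 -182.1   74. ] ch [ -51.8 -136.9]
side  [ 614.  -179.6   74. ] ch [  56.1 -138.8]
side flange bot [ 506.3 -182.2   46. ] ch [ -51.6 -136.9]
side  [ 617.  -180.6   46. ] ch [  59.  -139.9]
side plate rear [ 464.8 -187.4   46. ] ch [ -93.4 -140.4]
side  [ 655.8 -180.4   46. ] ch [  97.8 -141.3]
side plate front [460.8 -35.1  50. ] ch [-91.1  11.9]
side  [641.3 -33.8  50. ] ch [89.3  5.8]
top pl front [645.  -27.1  50. ] ch [93.3 12.3]
top  [458.9 -35.4  50. ] ch [-93.   11.6]
side tab top [534.4 145.1  84. ] ch [-10.3 188.9]
side  [560.3 146.2  84. ] ch [ 15.7 189. ]
top tab top [557.  152.7  84. ] ch [ 12.7 195.6]
top  [519.5 149.3  84. ] ch [-25.  193.7]
```

Duct residuals are symmetric, so the ducts are slightly shorter than the tray and the centre holds. The chassis is at (552, -43) with yaw about 0.042. The flange face is near chassis y = -137 and the plate front at +12, so about 112 mm remains to home, inside the 70–170 range. I'll turn the tool so its x lies along chassis +y, with the fingers shut.

Call:
servo_tool:
  deltas:
    - [[0,0,0],[0,0,-0.09],0]
    - [[0,0,0],[0,0,-0.09],0]
    - [[0,0,0],[0,0,-0.09],0]
    - [[0,0,0],[0,0,-0.09],0]
    - [[0,0,0],[0,0,-0.09],0]
    - [[0,0,0],[0,0,-0.09],0]
    - [[0,0,0],[0,0,-0.09],0]
    - [[0,0,0],[0,0,-0.09],0]
  squeeze: 40

```text
time_s: 0.9
eef_pos: [176.9, -494.1, 231.0]
ee_rot: [-0.0, 0.738, 0.674, 0.0]
force: [-0.7, -0.2, 0.6]
grip_width: 0.003
grip_force: 0.0
```

Call:
servo_tool:
  deltas:
    - [[0,0,0],[0,0,-0.088],0]
    - [[0,0,0],[0,0,0],0]

```text
time_s: 1.1
eef_pos: [176.9, -494.2, 231.0]
ee_rot: [-0.0, 0.692, 0.722, 0.0]
force: [0.1, -0.1, 0.3]
grip_width: 0.001
grip_force: 0.0
```

```bash
cat > st.py <<'E'
from h import *
from rig import telemetry
from scipy.spatial.transform import Rotation as Ro
np.set_printoptions(precision=2,suppress=True)
P=np.load("P.npy"); P[2]=0.042
s=telemetry.sense(); q=s["ee_rot"]; R=Ro.from_quat([*q[1:],q[0]]).as_matrix()
print("t",s["time_s"],"pos",s["eef_pos"],"chassis",inv(P,s["eef_pos"]),"F",s["force"],"grip",s["grip_width"])
print("tool x yaw",np.arctan2(R[1,0],R[0,0]),"z",R[:,2])
def go(X):
    d=R.T@(w(P,X)-s["eef_pos"]); print("to",X,"tool mm",d,"units",d/200)
E
python3 -c "
from st import *
go((0,-190,231)); go((0,-190,54))"
```

```text
t 1.1 pos [ 176.91 -494.15  230.99] chassis [-394.02 -434.74] F [ 0.05 -0.12  0.31] grip 0.000966037540396497
tool x yaw 1.614186725063656 z [-0.  0. -1.]
to (0, -190, 231) tool mm [244.19 394.36   0.13] units [1.22 1.97 0.  ]
to (0, -190, 54) tool mm [244.07 394.38 177.13] units [1.22 1.97 0.89]
```

Call:
servo_tool:
  deltas:
    - [[0.102,0.164,0],[0,0,0],0]
    - [[0.102,0.164,0],[0,0,0],0]
    - [[0.102,0.164,0],[0,0,0],0]
    - [[0.102,0.164,0],[0,0,0],0]
    - [[0.102,0.164,0],[0,0,0],0]
    - [[0.102,0.164,0],[0,0,0],0]
    - [[0.102,0.164,0],[0,0,0],0]
    - [[0.102,0.164,0],[0,0,0],0]

```text
time_s: 1.9
eef_pos: [433.4, -319.0, 231.2]
ee_rot: [-0.0, 0.694, 0.72, -0.0]
force: [-0.2, -0.4, -0.6]
grip_width: -0.001
grip_force: 0.0
```

Call:
servo_tool:
  deltas:
    - [[0.102,0.164,0],[0,0,0],0]
    - [[0.102,0.164,0],[0,0,0],0]
    - [[0.102,0.164,0],[0,0,0],0]
    - [[0.102,0.164,0],[0,0,0],0]
    - [[0,0,0.2],[0,0,0],0]
    - [[0,0,0.2],[0,0,0],0]
    - [[0,0,0.2],[0,0,0],0]
    - [[0,0,0.1],[0,0,0],0]

```text
time_s: 2.7
eef_pos: [558.5, -232.1, 87.5]
ee_rot: [-0.003, 0.694, 0.72, -0.0]
force: [-0.1, 0.2, 0.9]
grip_width: -0.002
grip_force: 0.0
```

```bash
python3 -c "
from st import *
go((0,-190,54))
import cv2
f=optics.capture('side')
cv2.imwrite('pics/s1.png',cv2.resize(f[150:310,220:400],None,fx=3.7,fy=3.7,interpolation=cv2.INTER_CUBIC))"
```

```text
t 2.7 pos [ 558.48 -232.06   87.48] chassis [  -1.79 -188.91] F [-0.08  0.16  0.86] grip -0.0019916030632071693
tool x yaw 1.6088405804602965 z [-0.  0. -1.]
to (0, -190, 54) tool mm [-1.19  1.94 33.46] units [-0.01  0.01  0.17]
```

View pics/s1.png

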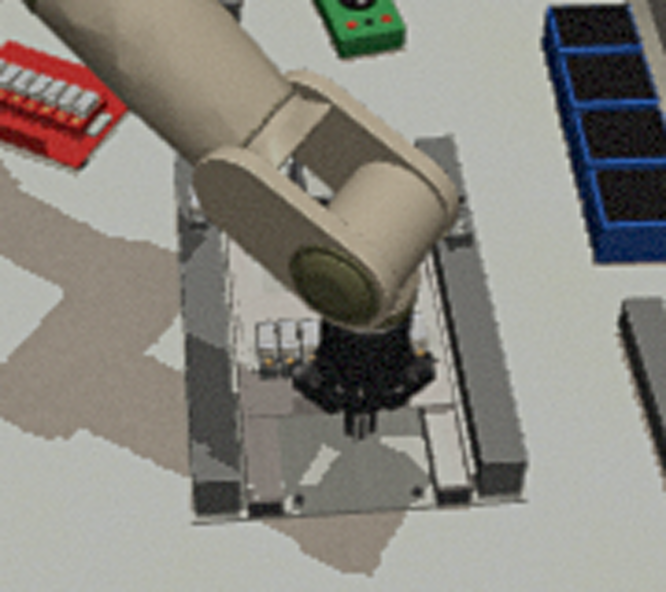

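The gripper is shut, centred just behind the flange at crop (360,435), with free tray around it. Now I'll descend and push, watching the force.

Call:
servo_tool:
  deltas:
    - [[0,0.01,0.085],[0,0,0],0]
    - [[0,0,0.08],[0,0,0],0]
    - [[0,0,0],[0,0,0],0]
    - [[0.04,0,0],[0,0,0],0]
    - [[0.04,0,0],[0,0,0],0]
    - [[0.04,0,0],[0,0,0],0]
    - [[0.03,0,0],[0,0,0],0]
    - [[0.02,0,0],[0,0,0],0]

```text
time_s: 3.55
eef_pos: [560.5, -198.3, 58.7]
ee_rot: [0.0, 0.692, 0.722, 0.0]
force: [-0.2, -0.6, 0.0]
grip_width: -0.003
grip_force: 0.0
```

Call:
servo_tool:
  deltas:
    - [[0.02,0,0],[0,0,0],0]
    - [[0.02,0,0],[0,0,0],0]
    - [[0.02,0,0],[0,0,0],0]
    - [[0.02,0,0],[0,0,0],0]

```text
time_s: 3.95
eef_pos: [559.9, -183.5, 58.4]
ee_rot: [0.001, 0.692, 0.722, -0.0]
force: [-0.2, -4.3, -0.1]
grip_width: 0.001
grip_force: 2.2
```

```bash
python3 -c "
from st import *
go((0,-36,54))"
```

```text
t 3.95 pos [ 559.87 -183.5    58.38] chassis [   1.64 -140.44] F [-0.19 -4.29 -0.1 ] grip 0.0007614468194692574
tool x yaw 1.612790299484952 z [ 0. -0. -1.]
to (0, -36, 54) tool mm [104.45  -1.64   4.24] units [ 0.52 -0.01  0.02]
```

Contact: 4.3 N along -y, as expected for sliding. I'll push steadily, then slow down before the notch.

Call:
servo_tool:
  deltas:
    - [[0.03,0,0],[0,0,0],0]
    - [[0.03,0,0],[0,0,0],0]
    - [[0.03,0,0],[0,0,0],0]
    - [[0.03,0,0],[0,0,0],0]
    - [[0.03,0,0],[0,0,0],0]
    - [[0.03,0,0],[0,0,0],0]
    - [[0.03,0,0],[0,0,0],0]
    - [[0.03,0,0],[0,0,0],0]

```text
time_s: 4.75
eef_pos: [557.7, -134.6, 58.3]
ee_rot: [0.0, 0.692, 0.722, -0.0]
force: [0.6, -4.2, -0.8]
grip_width: -0.001
grip_force: 2.3
```

Call:
servo_tool:
  deltas:
    - [[0.03,0,0],[0,0,0],0]
    - [[0.03,0,0],[0,0,0],0]
    - [[0.02,0,0],[0,0,0],0]
    - [[0.02,0,0],[0,0,0],0]
    - [[0.02,0,0],[0,0,0],0]
    - [[0.02,0,0],[0,0,0],0]

```text
time_s: 5.35
eef_pos: [556.5, -106.9, 58.3]
ee_rot: [0.0, 0.692, 0.722, -0.0]
force: [-0.8, -4.9, 0.0]
grip_width: 0.003
grip_force: 2.4
```

```bash
python3 -c "
from st import *
go((0,-36,54))"
```

```text
t 5.35 pos [ 556.54 -106.9    58.31] chassis [  1.53 -63.78] F [-0.79 -4.94  0.02] grip 0.002809573740390567
tool x yaw 1.6129257951682956 z [ 0. -0. -1.]
to (0, -36, 54) tool mm [27.78 -1.53  4.3 ] units [ 0.14 -0.01  0.02]
```

Still sliding at about 4.5 N. Now slow steps of 1.6 mm per row until the force jumps.

Call:
servo_tool:
  deltas:
    - [[0.01,0,0],[0,0,0],0]
    - [[0.01,0,0],[0,0,0],0]
    - [[0.01,0,0],[0,0,0],0]
    - [[0.01,0,0],[0,0,0],0]
    - [[0.008,0,0],[0,0,0],0]
    - [[0.008,0,0],[0,0,0],0]
    - [[0.008,0,0],[0,0,0],0]
    - [[0.008,0,0],[0,0,0],0]

```text
time_s: 6.15
eef_pos: [555.9, -92.7, 58.3]
ee_rot: [0.0, 0.692, 0.722, -0.0]
force: [0.5, -5.1, -0.4]
grip_width: -0.002
grip_force: 2.5
```

Call:
servo_tool:
  deltas:
    - [[0.008,0,0],[0,0,0],0]
    - [[0.008,0,0],[0,0,0],0]
    - [[0.008,0,0],[0,0,0],0]
    - [[0.008,0,0],[0,0,0],0]

```text
time_s: 6.55
eef_pos: [555.7, -86.3, 58.3]
ee_rot: [0.0, 0.692, 0.722, 0.0]
force: [0.1, -4.9, 0.2]
grip_width: -0.001
grip_force: 2.5
```

Call:
servo_tool:
  deltas:
    - [[0.008,0,0],[0,0,0],0]
    - [[0.008,0,0],[0,0,0],0]

```text
time_s: 6.75
eef_pos: [555.6, -83.1, 58.3]
ee_rot: [0.0, 0.692, 0.722, 0.0]
force: [1.2, -4.4, -0.5]
grip_width: -0.002
grip_force: 2.6
```

Call:
servo_tool:
  deltas:
    - [[0.008,0,0],[0,0,0],0]
    - [[0.008,0,0],[0,0,0],0]

```text
time_s: 6.95
eef_pos: [555.6, -79.9, 58.3]
ee_rot: [0.0, 0.692, 0.722, 0.0]
force: [2.2, -4.7, -0.5]
grip_width: -0.0
grip_force: 2.4
```

Call:
servo_tool:
  deltas:
    - [[0.008,0,0],[0,0,0],0]
    - [[0.008,0,0],[0,0,0],0]

```text
time_s: 7.15
eef_pos: [555.2, -76.6, 58.3]
ee_rot: [-0.0, 0.692, 0.722, -0.0]
force: [0.3, -4.4, -0.9]
grip_width: -0.0
grip_force: 2.1
```

Call:
servo_tool:
  deltas:
    - [[0.008,0,0],[0,0,0],0]
    - [[0.008,0,0],[0,0,0],0]

```text
time_s: 7.35
eef_pos: [555.0, -73.5, 58.2]
ee_rot: [-0.0, 0.692, 0.722, -0.0]
force: [1.2, -5.8, -0.5]
grip_width: 0.0
grip_force: 2.3
```

Call:
servo_tool:
  deltas:
    - [[0.008,0,0],[0,0,0],0]
    - [[0.008,0,0],[0,0,0],0]

```text
time_s: 7.55
eef_pos: [554.9, -72.2, 58.3]
ee_rot: [0.001, 0.692, 0.722, -0.001]
force: [-2.4, -21.0, -2.4]
grip_width: 0.001
grip_force: 10.7
```

Call:
servo_tool:
  deltas:
    - [[0.008,0,0],[0,0,0],0]
    - [[0.008,0,0],[0,0,0],0]

```text
time_s: 7.75
eef_pos: [555.0, -71.9, 58.6]
ee_rot: [0.003, 0.692, 0.722, -0.003]
force: [-4.2, -36.8, -3.3]
grip_width: -0.002
grip_force: 18.4
```

The force jumped from 5 to 37 N at the expected place, so the carrier is against the notch walls. I'll back off, rise and look.

Call:
servo_tool:
  deltas:
    - [[-0.05,0,0],[0,0,0],0]
    - [[-0.15,0,0],[0,0,0],0]
    - [[-0.1,0,0],[0,0,0],0]
    - [[0,0,-0.2],[0,0,0],0]
    - [[0,0,-0.2],[0,0,0],0]
    - [[0,0,-0.2],[0,0,0],0]
    - [[0,0,-0.2],[0,0,0],0]
    - [[-0.2,0,0],[0,0,0],0]

```text
time_s: 8.55
eef_pos: [561.1, -164.3, 224.5]
ee_rot: [0.004, 0.69, 0.724, 0.002]
force: [0.9, -0.4, -0.5]
grip_width: -0.002
grip_force: 0.0
```

Call:
servo_tool:
  deltas:
    - [[-0.2,-0.1,0],[0,0,0],0]
    - [[-0.2,-0.1,0],[0,0,0],0]
    - [[-0.2,-0.1,0],[0,0,0],0]
    - [[0,0,0],[0,0,0],0]

```text
time_s: 8.95
eef_pos: [502.3, -292.9, 217.9]
ee_rot: [-0.001, 0.694, 0.72, 0.0]
force: [0.1, 0.8, -0.2]
grip_width: -0.001
grip_force: 0.0
```

```bash
python3 -c "
from st import *
import cv2
f=optics.capture('side');g=optics.capture('top')
cv2.imwrite('pics/full_s2.png',f);cv2.imwrite('pics/full_t2.png',g)
a=cv2.resize(f[175:295,255:375],(600,600),interpolation=cv2.INTER_CUBIC)
cv2.imwrite('pics/s2.png',a)
cv2.imwrite('pics/t2.png',cv2.resize(g[135:255,200:370],None,fx=4.7,fy=4.7,interpolation=cv2.INTER_CUBIC))"
```

```text
t 8.95 pos [ 502.3  -292.85  217.86] chassis [ -60.47 -247.29] F [ 0.13  0.82 -0.24] grip -0.0006437647621373465
tool x yaw 1.6081641912921274 z [-0.  0. -1.]
```

View pics/s2.png

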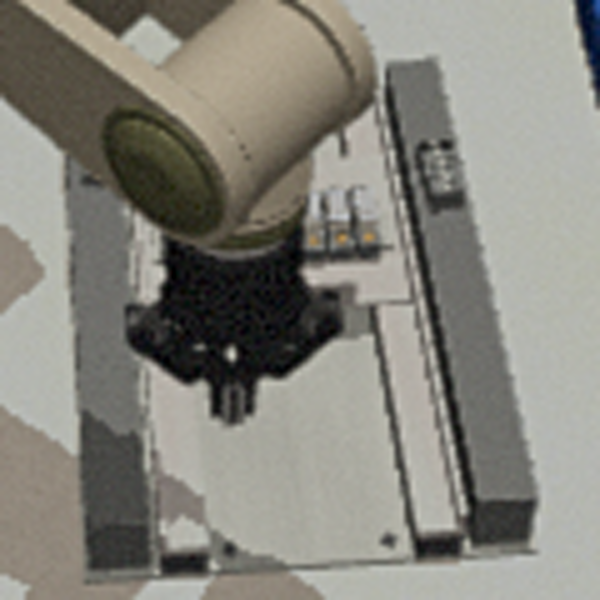

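View pics/t2.png

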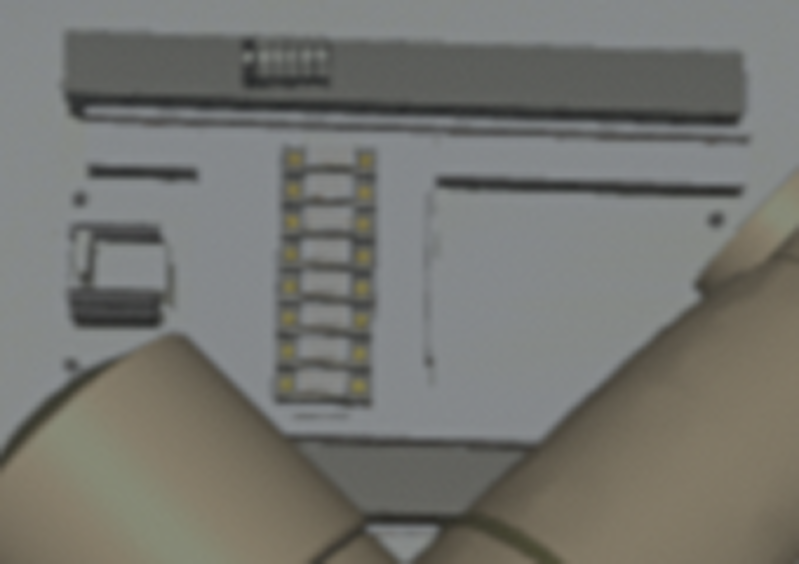

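Side crop: the relays are now at (340,240) and the plate's rear corner at (412,300). Top crop: the flange line moved from column 618 to 432. I'll check the drop by triangulating the same relay terminal before and after.

```bash
python3 -c "
from st import *
from scipy.optimize import least_squares
def tri(a,b):
    return least_squares(lambda X:np.r_[proj('top',X)[0]-px('top',*a),proj('side',X)[0]-px('side',*b)],[550,-50,60]).x
for a,b in [((553,160),(393,351)),((367,160),(369,237))]:
    X=tri(a,b); print(X,inv(P,X))
for n,u,v,z in [('top',430,195,66),('top',430,375,66),('side',412,300,38),('side',412,300,46)]: print(n,z,inv(P,ray(n,px(n,u,v),z)))
for n,z in (('side',84),):
  print(inv(P,ray(n,px(n,254,69),z)))
for y in (188,192,196,200): print(y,[( (proj('top',w(P,(x,y,84)))[0]-[200,135])*4.7).round() for x in (-13,13)])
go((0,250,217)); go((0,250,68))"
```

```text
t 9.05 pos [ 504.03 -289.29  218.05] chassis [ -58.59 -243.8 ] F [ 0.4  -0.36 -0.92] grip 0.0019357818704446137
tool x yaw 1.6117497338509152 z [-0.  0. -1.]
[ 626.6  -133.56   73.27] [ 70.41 -93.35]
[621.1  -18.71  65.09] [69.73 21.63]
top 66 [ 46.83 -18.07]
top 66 [-67.25 -20.12]
side 38 [ 99.16 -17.9 ]
side 46 [ 97.53 -24.65]
[  3.31 188.94]
188 [array([ 90., 272.]), array([ 92., 230.])]
192 [array([ 84., 271.]), array([ 86., 230.])]
196 [array([ 77., 271.]), array([ 79., 230.])]
200 [array([ 71., 271.]), array([ 73., 230.])]
to (0, 250, 217) tool mm [493.86  58.07   1.9 ] units [2.47 0.29 0.01]
to (0, 250, 68) tool mm [493.6   58.06 150.9 ] units [2.47 0.29 0.75]
```

The same terminal went from z = 73.3 to 65.1, an 8 mm drop, so the carrier is in its notches. Next I'll go high across to the +y side of the bolt tab.

Call:
servo_tool:
  deltas:
    - [[0.206,0.024,0],[0,0,0],0]
    - [[0.206,0.024,0],[0,0,0],0]
    - [[0.206,0.024,0],[0,0,0],0]
    - [[0.206,0.024,0],[0,0,0],0]
    - [[0.206,0.024,0],[0,0,0],0]
    - [[0.206,0.024,0],[0,0,0],0]
    - [[0.206,0.024,0],[0,0,0],0]
    - [[0.206,0.024,0],[0,0,0],0]

```text
time_s: 9.85
eef_pos: [528.1, 45.0, 218.4]
ee_rot: [-0.0, 0.691, 0.723, 0.0]
force: [0.3, -0.1, 0.9]
grip_width: -0.001
grip_force: 0.0
```

Call:
servo_tool:
  deltas:
    - [[0.206,0.024,0],[0,0,0],0]
    - [[0.206,0.024,0],[0,0,0],0]
    - [[0.206,0.024,0],[0,0,0],0]
    - [[0.206,0.024,0],[0,0,0],0]
    - [[0,0,0],[0,0,0],0]
    - [[0,0,0],[0,0,0],0]

```text
time_s: 10.45
eef_pos: [539.9, 208.9, 218.1]
ee_rot: [-0.0, 0.691, 0.723, -0.0]
force: [0.2, 0.7, -0.3]
grip_width: 0.003
grip_force: 0.0
```

```bash
python3 -c "
from st import *
go((0,250,66))
import cv2
f=optics.capture('side'); cv2.imwrite('pics/s3.png',cv2.resize(f[150:270,250:370],(600,600),interpolation=cv2.INTER_CUBIC))"
```

```text
t 10.45 pos [539.92 208.87 218.09] chassis [ -1.82 252.42] F [ 0.17  0.66 -0.26] grip 0.003161927082600053
tool x yaw 1.616488407527239 z [-0.  0. -1.]
to (0, 250, 66) tool mm [ -2.48   1.93 152.08] units [-0.01  0.01  0.76]
```

View pics/s3.png

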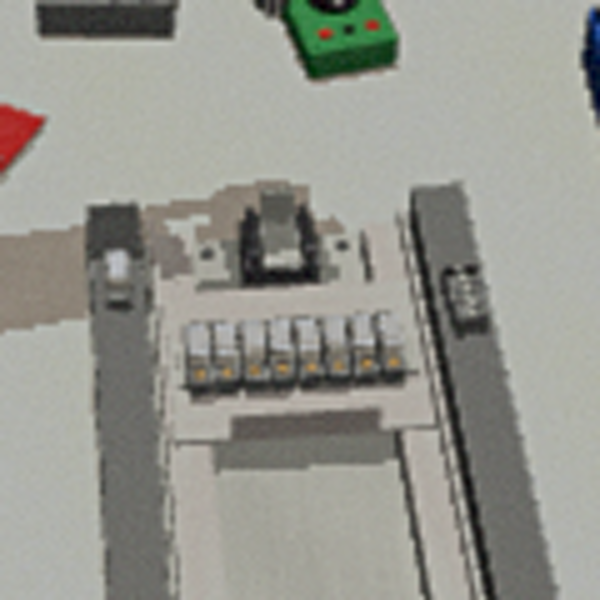

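The carrier lies flat and square in its notches. The bolt tab stands free at crop (275,195), with nothing behind it. I'll descend behind the tab.

Call:
servo_tool:
  deltas:
    - [[0,0.01,0.2],[0,0,0],0]
    - [[0,0,0.2],[0,0,0],0]
    - [[0,0,0.2],[0,0,0],0]
    - [[0,0,0.16],[0,0,0],0]
    - [[0,0,0],[0,0,0],0]
    - [[-0.04,0,0],[0,0,0],0]
    - [[-0.04,0,0],[0,0,0],0]
    - [[-0.04,0,0],[0,0,0],0]

```text
time_s: 11.3
eef_pos: [544.8, 182.1, 68.2]
ee_rot: [0.001, 0.692, 0.722, 0.001]
force: [-0.4, 0.2, -0.1]
grip_width: 0.001
grip_force: 0.0
```

Call:
servo_tool:
  deltas:
    - [[-0.02,0,0],[0,0,0],0]
    - [[-0.02,0,0],[0,0,0],0]
    - [[-0.02,0,0],[0,0,0],0]
    - [[-0.02,0,0],[0,0,0],0]

```text
time_s: 11.7
eef_pos: [544.6, 167.0, 66.5]
ee_rot: [-0.0, 0.692, 0.722, 0.0]
force: [-1.2, 1.9, 1.2]
grip_width: 0.0
grip_force: 1.2
```

```bash
python3 -c "
from st import *"
```

```text
t 11.7 pos [544.61 166.96  66.47] chassis [  1.11 210.35] F [-1.23  1.85  1.2 ] grip 0.00040778298838799453
tool x yaw 1.613017846174765 z [ 0.  0. -1.]
```

Touching the tab at 2 N, about where expected. I'll push the bolt in 4 mm rows until the stop.

Call:
servo_tool:
  deltas:
    - [[-0.02,0,0],[0,0,0],0]
    - [[-0.02,0,0],[0,0,0],0]
    - [[-0.02,0,0],[0,0,0],0]
    - [[-0.02,0,0],[0,0,0],0]
    - [[-0.02,0,0],[0,0,0],0]
    - [[-0.02,0,0],[0,0,0],0]
    - [[-0.02,0,0],[0,0,0],0]

```text
time_s: 12.4
eef_pos: [545.8, 138.7, 66.3]
ee_rot: [-0.0, 0.692, 0.722, -0.0]
force: [-1.0, 2.3, 1.9]
grip_width: 0.002
grip_force: 1.2
```

Call:
servo_tool:
  deltas:
    - [[-0.01,0,0],[0,0,0],0]
    - [[-0.01,0,0],[0,0,0],0]
    - [[-0.01,0,0],[0,0,0],0]

```text
time_s: 12.7
eef_pos: [546.0, 132.9, 66.3]
ee_rot: [-0.0, 0.692, 0.722, -0.0]
force: [-1.5, 2.2, 1.5]
grip_width: 0.001
grip_force: 1.1
```

Call:
servo_tool:
  deltas:
    - [[-0.01,0,0],[0,0,0],0]
    - [[-0.01,0,0],[0,0,0],0]

```text
time_s: 12.9
eef_pos: [546.1, 128.9, 66.3]
ee_rot: [-0.0, 0.692, 0.722, -0.0]
force: [-0.7, 2.3, 1.1]
grip_width: 0.002
grip_force: 1.1
```

Call:
servo_tool:
  deltas:
    - [[-0.008,0,0],[0,0,0],0]
    - [[-0.008,0,0],[0,0,0],0]

```text
time_s: 13.1
eef_pos: [546.2, 127.8, 66.4]
ee_rot: [-0.001, 0.692, 0.722, 0.002]
force: [-1.0, 20.7, 2.6]
grip_width: 0.001
grip_force: 10.7
```

Call:
servo_tool:
  deltas:
    - [[-0.008,0,0],[0,0,0],0]
    - [[-0.008,0,0],[0,0,0],0]

```text
time_s: 13.3
eef_pos: [546.2, 127.5, 66.6]
ee_rot: [-0.003, 0.692, 0.722, 0.004]
force: [0.7, 39.3, 3.0]
grip_width: 0.001
grip_force: 19.3
```

The force jumped to 39 N after about 40 mm of travel, so the bolt is at its stop. Now I'll retreat and take the hand away.

Call:
servo_tool:
  deltas:
    - [[0.05,0,0],[0,0,0],0]
    - [[0.15,0,0],[0,0,0],0]
    - [[0.15,0,0],[0,0,0],0]
    - [[0,0,-0.2],[0,0,0],0]
    - [[0,0,-0.2],[0,0,0],0]
    - [[0,0,-0.2],[0,0,0],0]
    - [[0,0,-0.2],[0,0,0],0]
    - [[0,0,0],[0,0,0],0]

```text
time_s: 14.1
eef_pos: [545.4, 192.5, 231.8]
ee_rot: [0.003, 0.692, 0.722, 0.004]
force: [0.5, -0.0, 0.1]
grip_width: 0.001
grip_force: 0.0
```

Call:
servo_tool:
  deltas:
    - [[0,0,0],[0,0,0],0]
    - [[0,0,0],[0,0,0],0]

```text
time_s: 14.3
eef_pos: [543.0, 192.3, 224.8]
ee_rot: [-0.001, 0.692, 0.722, -0.001]
force: [0.1, 0.4, -0.4]
grip_width: -0.003
grip_force: 0.0
```

```bash
python3 -c "
from st import *
import cv2
f=optics.capture('side'); cv2.imwrite('pics/s4.png',cv2.resize(f[150:270,250:370],(600,600),interpolation=cv2.INTER_CUBIC))"
```

```text
t 14.3 pos [543.03 192.28 224.82] chassis [  0.6  235.71] F [ 0.14  0.39 -0.35] grip -0.0032952303131498534
tool x yaw 1.612790469976764 z [-0. -0. -1.]
```

View pics/s4.png

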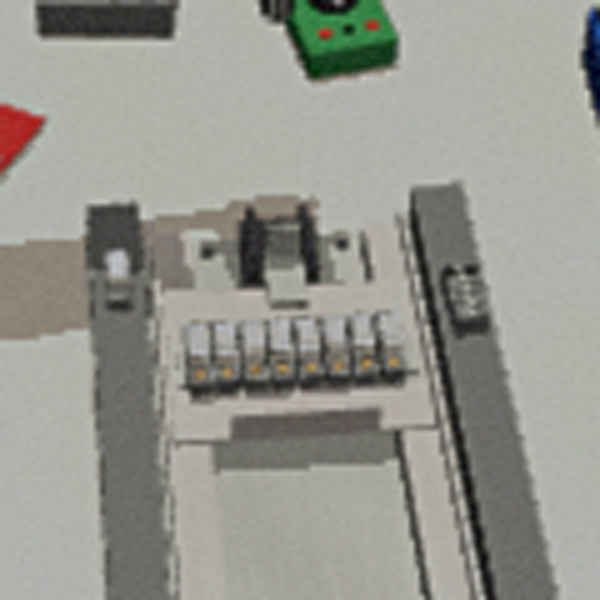

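The bolt now reaches over the carrier's front lip (crop (290,302)), the carrier is still flat, the bystanders in this crop haven't moved, and the hand is clear. I'll hand the job in.

```bash
python3 -c "
from rig import ctrl
print(ctrl.finish_job())"
```

```text
the job is handed in; nothing more can be done
None
```

The job is handed in after about 14 s on the robot clock: the carrier dropped 8 mm into its notches and lies flat, the bolt was pushed about 40 mm to its stop over the front lip, and the hand is clear; no verdict was returned.

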